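# Unlock and lift off the dust port's bayonet cap

### The job

Open the dust port for the next hose: press the release button beside the grey bayonet cap fully down, turn the cap anticlockwise (seen from above) up to a quarter turn until you feel it meet its stop, and lift it straight off without forcing anything. Set the cap down gently in the wooden tray, grip bar up, and let go; leave everything else on the bench where it is.

Things in the scene. Friction and masses are not known exactly. Their poses are not given: they have to be found in the camera images.
- port_box: Grey steel extraction box fixed to the bench, 180 (its x) x 220 (its y) x 80 mm high. Origin: centre of its underside, z up. The cap sits in an aluminium collar on its top. Locked, the cap's bar points 70 degrees (give or take 2) anticlockwise of the box's x. Turning anticlockwise unlocks; there is hardly any drag before the stop.
- mouth (a point): Axis of the collar at the box's flat top (80 mm above the bench); axes as the box. Collar: 96 mm across, 21 mm high; its rim has two opposite 17 mm wide exit slots with sprung stops (together 0.28 Nm per degree) below. Its angle differs each time and is not measured: the cap meets the stops after 52 to 86 degrees. There, or up to 2 degrees into the springs, it lifts out; elsewhere the rim holds it.
- release_top (a point): Centre of the top face of the release button: steel, 25 mm across, in a square black surround 40 mm wide and 20 mm high, 80 mm from the collar's axis. Its top is 32 mm above the box's top, 24 mm when pressed. It moves straight down 8 mm onto a hard end, with about 3 N of drag and no spring: it stays down once pressed.
- release (a joint): Travel of the release button: 0 is up (locked), 0.008 m is fully down. Below about 0.007 m its pin still blocks the cap.
- cap_center (a point): Centre of the grey bayonet cap (0.15 to 0.31 kg), on its axis, 31 mm above its underside; z up, x along its grip bar. Plug 56 mm across; flange 66 mm across, its top 30 mm above the underside. Two steel lugs, 14 mm wide, at both ends of x reach 41 mm from the axis, 6 to 13 mm above the underside, under the collar's rim with 2.5 mm free height. The underside rests on the box.
- cap_bar (a point): Centre of the upright grip bar on top of the cap: 60 mm long (along x), 14 mm thick, 32 mm high (16 mm up and down from this point; it stands on the flange). On the cap's axis, 46 mm above the cap's underside; axes as the cap.
- tray_in (a point): Centre of the inner floor of the fixed empty wooden tray, 180 x 180 mm outside, walls 8 mm thick and 32 mm high above the bench, its floor a few mm above the bench; x and y along its sides.
- offcut: small hardwood offcut 40 x 26 x 16 mm lying on the grey box; a bystander to be left alone.
- dowel: upright stub of dowel 18 mm across, 70 mm tall, between box and tray; a bystander to be left alone.
- glue: white glue bottle 44 mm across, 130 mm tall; a bystander to be left alone.
- hammer: hammer lying on the bench near the robot; a bystander to be left alone.
- driver: screwdriver lying on the bench near the robot; a bystander to be left alone.
- sander: cork sanding block 110 x 65 x 35 mm; a bystander to be left alone.
- tin: open metal tin 80 mm across, 70 mm tall; a bystander to be left alone.
There are look-alikes about, which are no part of the job. Leave any yellow look-alike of the part that bears cap_center alone.

How it is judged (in metres and radians):
On the way, in this order (a step that is already met when the one before it is completed fails the run):
1. the release button is fully down (over 7 mm) with the cap still home (value of joint release above 0.007 m and z of cap_center in the frame of mouth below 0.036 m), for 0.2 s.
2. the cap is turned anticlockwise, towards its stop, still down in the collar (angle between the x axis of cap_center and the y axis of port_box, either way round above 0.45 rad and z of cap_center in the frame of mouth below 0.036 m and horizontal distance between cap_center and mouth below 0.006 m), for 0.1 s.
3. the cap is lifted off, clear of the collar and upright (z of cap_center in the frame of mouth above 0.055 m and angle between cap_center's own z axis and vertical below 0.35 rad), for 0.1 s.
At the end, for the whole second after the job is handed in: The cap stands on the tray's floor inside the tray (its centre within 60 mm of the tray's centre along each side), bar up within 0.1 rad, at rest and let go (x of cap_center in the frame of tray_in between -0.06 and 0.06 m and y of cap_center in the frame of tray_in between -0.06 and 0.06 m and z of cap_center in the frame of tray_in below 0.034 m and angle between cap_center's own z axis and vertical below 0.1 rad and linear speed of cap below 0.02 m/s); the robot touches nothing.
It fails at once if the cap is forced against the box, collar or its stops with more than 40 N (contact force between cap and port_box above 40 N).
It fails at once if the release button is pushed with more than 25 N (contact force between the fingers and release above 25 N).
It fails at once if the cap is dropped or knocked hard into the tray (over 100 N) (contact force between cap and tray above 100 N).
It fails at once if a bystander is moved by more than 25 mm (distance of any of offcut, dowel, glue, hammer, driver, sander, tin from where it was at the start of the episode above 0.025 m).
It also fails if it takes over 72 s, if anything falls off the work surface, if the arm or the gripper's body presses on something with over 40 N, if the wrist force passes 120 N, or if a joint passes its speed limit or range.

### The arm

A 7-joint arm with a two-finger parallel gripper is mounted at the origin on the work surface. World frame = base frame: x ahead of the robot, y to its left, z up, the work surface at z = 0. Lengths are in m, angles in degrees, forces in N, time in s.
With the tool pointing down it reaches from about 0.425 to 0.825 m from the base axis. Payload 3.6 kg.
Tool frame: the origin (TCP) lies between the finger pads; the fingertips stand 22 mm ahead of it and the grasp point (between the pads) lies 3 mm ahead of it (r.tip_reach is the z of the fingertips in the tool frame, in m); z points along the fingers, y is the direction in which the jaws open and shut (so a half turn about z gives the same grasp; the last joint's range is limited). The gripper opens to 93 mm and grips with 3 to 60 N. Pads are 15 mm wide; open, the fingers measure 128 mm over their backs; the gripper's body (75 mm by 188 mm) begins 65 mm behind the grasp point.
Start: joints at [-71.935, 35.231, -0.722, 81.555, 0.464, 63.22, -2.315], TCP at [0.218, 0.612, 0.241] pointing down, gripper open.
Joint ranges: [-178.69, 178.69], [-17.37, 117.87], [-77.05, 75.6], [15.02, 138.74], [-78.02, 258.01], [0.78, 113.62], [-162.83, 162.83]. Speed limits (degrees/s): [159.86, 159.86, 180, 180, 180, 180, 180].

### API

Orientations are given as a 3x3 rotation matrix whose columns are the frame's x, y, z axes.
In Python, from cell import r, readout, eyes gives the robot as it stands. Calls block until the motion is done:
- r.move_pose(position, orientation): joint-space move of the TCP to a pose.
- r.move_straight(position, v=0.15, frame=None, stop_force=None): straight line of the TCP; frame=None keeps the orientation; v is the mean speed in m/s. With stop_force (N) it stops when the force on the tool has changed by that much, and returns True; else False.
- r.movej(angles): joint-space move.
- r.set_gripper(opening): finger opening in m; the grip force is fixed at half the most; returns when the fingers have stopped.
- r.sleep(seconds).
- r.inverse_kinematics(position, orientation): joint angles nearest the present ones, or None.
- readout.sense(): the state.
- eyes.read_camera(name): name is "scene" or "top"; returns a dict with "img" (400x640x3 uint8, blue, green, red), "range_z" (400x640 float32, m along the optical axis (not along the pixel's ray), 0 where there is no reading), "vfov" (degrees; the focal length in pixels is half the picture's height over the tangent of half this angle, whatever the lens; pixels are square), "cx", "cy" (the principal point, pixels), "k1" (the pictures are not rectified: a ray, as slopes to the right and down, at radius r is drawn at 1 + k1 r^2 times it, then the intrinsics apply), "camera_from_world" (4x4, takes a point from world to camera coordinates). Camera axes: x right, y down, z forward; pixel columns grow to the right and rows downward; lengths in m; the calibration is good to about 2 mm. A picture is of the moment at which its call begins.
A pose or a line that the arm cannot do raises r.Unreachable and nothing moves.
- r.job_done(): hands the job in, once; it reports no verdict.
The state is a dict: "clock": time; "joint_pos": joint angles; "qvel": joint speeds; "joint_torque": joint torques, N m; "eef_pos": TCP position; "orientation": TCP orientation; "wrist_force": force on the tool from outside, world axes, zero at the start; "ft_torque": the same for the moment, N m; "opening": finger opening in m.
Only numpy, scipy, OpenCV 4.12 (cv2) and the standard library are available. Lean on these libraries where they do the work, as an engineer would, in place of code of your own. Each camera call takes 0.05 s, during which the arm holds its last target. There are 200 camera calls.

## Working session

There is one attempt and no reset: what is moved stays moved. The work goes in short steps, each a Python script; the robot and the scene stay as the last script left them, time stands still between calls to the robot, and variables do not carry over. Pictures are saved under pics/ and viewed, about 8 in all and at most 12, crops included, and the job is handed in when it is done.

```bash
ls; mkdir -p pics; cat > h.py <<'E'
import numpy as np, cv2
from cell import r, readout, eyes
def cam(n):
    c=eyes.read_camera(n); f=200/np.tan(np.radians(c["vfov"])/2)
    c["K"]=np.array([[f,0,c["cx"]],[0,f,c["cy"]],[0,0,1.]]); c["D"]=np.array([c["k1"],0,0,0,0.]); return c
def cloud(c):
    h,w=c["range_z"].shape
    uv=np.stack(np.meshgrid(np.arange(w),np.arange(h)),-1).reshape(-1,1,2).astype(float)
    s=cv2.undistortPointsIter(uv,c["K"],c["D"],None,None,(3,50,1e-9)).reshape(h,w,2)
    z=c["range_z"][...,None]; P=np.concatenate([s*z,z,np.ones_like(z)],-1)
    W=P@np.linalg.inv(c["camera_from_world"]).T; W[c["range_z"]==0]=np.nan
    return W[...,:3]
def proj(c,p):
    T=c["camera_from_world"]; q=np.atleast_2d(p)@T[:3,:3].T+T[:3,3]
    return cv2.projectPoints(q,np.zeros(3),np.zeros(3),c["K"],c["D"])[0].reshape(-1,2)
E
python3 - <<'E'
from h import *
import pickle
print(readout.sense())
for n in("scene","top"):
    c=cam(n); cv2.imwrite(f"pics/{n}0.png",c["img"]); W=cloud(c)
    np.savez(f"{n}0.npz",W=W,img=c["img"]); pickle.dump(c,open(n+"0.pkl","wb"))
    print(n,np.linalg.inv(c["camera_from_world"]).round(3),c["vfov"],c["k1"])
E
```

```text
pics
{'clock': 0.0, 'joint_pos': array([-71.93304189,  35.28952986,  -0.72407623,  81.63966743,
         0.46510394,  63.21900947,  -2.31481919]), 'qvel': array([ 0.02517101,  0.06773165, -0.11092293,  0.01025204,  0.01120338,
        0.07281781,  0.11545702]), 'joint_torque': array([-5.22213904e-04, -4.58948529e+01,  2.09206128e-01, -1.65743369e+01,
       -6.09880476e-02,  2.04904057e-02,  2.26752691e-04]), 'eef_pos': array([0.21762716, 0.61171487, 0.23948744]), 'orientation': array([[-9.42173822e-01,  3.35123601e-01, -8.12803767e-04],
       [ 3.35124584e-01,  9.42170760e-01, -2.40252132e-03],
       [-3.93416520e-05, -2.53598322e-03, -9.99996784e-01]]), 'wrist_force': array([-0.64791086, -1.01148407, -0.54452822]), 'ft_torque': array([ 0.01647169, -0.0523962 ,  0.0143399 ]), 'opening': 0.093031146463204}
scene [[ 0.863  0.437 -0.251  0.757]
 [ 0.504 -0.742  0.442 -0.443]
 [ 0.007 -0.508 -0.861  0.94 ]
 [ 0.     0.     0.     1.   ]] 52.79724879954339 0.01597301519380036
top [[-0.015 -0.986  0.165  0.356]
 [-1.     0.011 -0.028  0.008]
 [ 0.026 -0.165 -0.986  1.142]
 [ 0.     0.     0.     1.   ]] 57.541988709346406 -0.05171498300748378
```

View pics/scene0.png

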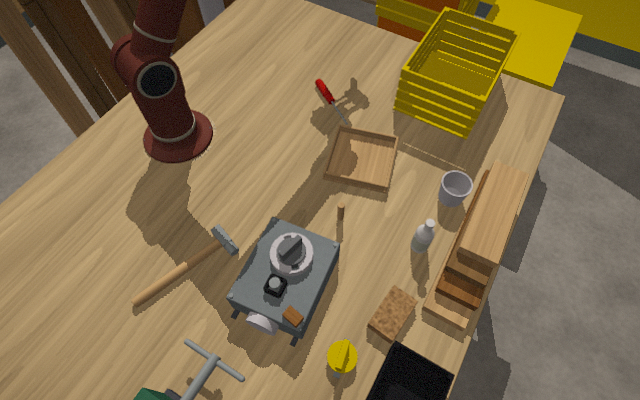

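View pics/top0.png

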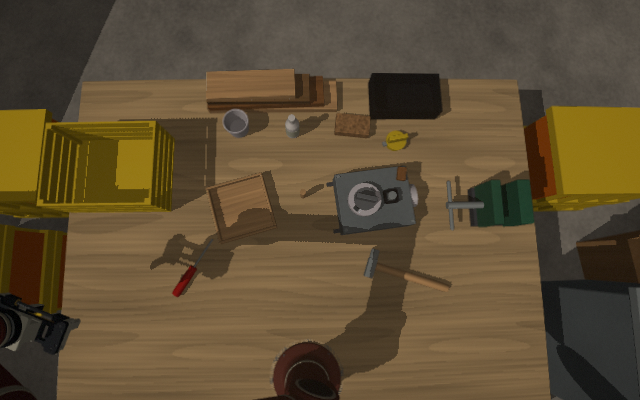

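The scene view shows the grey box around (285,275), with the cap and bar at (291,250), the button at (275,286) and the offcut at (293,316). The tray is at (362,158), the dowel at (340,213) and the yellow look-alike at (342,357). The top view shows the same box at (373,200), the cap at (366,198) and the tray at (243,206).

The only cap candidates are the grey one at scene (291,250), seated in the collar on the box, and the yellow one at (342,357), loose on the bench. The grey one fits the description.

```bash
python3 - <<'E'
from h import *
import pickle
cs={n:pickle.load(open(n+"0.pkl","rb")) for n in("scene","top")}
print("tcp px",{n:proj(c,[.218,.612,.241]).round(0) for n,c in cs.items()})
reg={"scene":((215,335),(215,345)),"top":((160,240),(325,420))}
regt={"scene":((120,200),(315,405)),"top":((165,250),(200,285))}
def rect(p):
    (c,s,a)=cv2.minAreaRect((p[:,:2]*1000).astype(np.float32)); return np.round(c,1),np.round(s,1),round(a,1)
for n,c in cs.items():
    W=cloud(c); (a,b),(d,e)=reg[n]; P=W[a:b,d:e].reshape(-1,3); P=P[~np.isnan(P[:,0])]
    print(n,np.histogram(P[:,2],np.arange(.06,.16,.005)))
    z=P[:,2]
    t=P[abs(z-.08)<.006]; print("top",rect(t), len(t))
    ctr=np.median(P[(z>.095)&(z<.15)],0)
    bar=P[(z>.134)&(z<.15)]; print("bar",rect(bar),len(bar),bar.mean(0).round(4))
    q=P[(z>.094)&(z<.106)]; d=np.linalg.norm(q[:,:2]-bar[:,:2].mean(0),axis=1); q=q[d<.06]
    print("collar",rect(q),len(q))
    from scipy.optimize import least_squares
    q=P[(z>.106)&(z<.118)]; d=np.linalg.norm(q[:,:2]-bar[:,:2].mean(0),axis=1)
    f=q[d<.045]; print("flange",rect(f),len(f)); bt=q[d>.06]; print("button",rect(bt),len(bt),bt.mean(0).round(4))
    s=P[(z>.095)&(z<.105)]; d=np.linalg.norm(s[:,:2]-bar[:,:2].mean(0),axis=1); s=s[d>.055]; print("surround+offcut",len(s),s.mean(0))
    (a,b),(d,e)=regt[n]; P=W[a:b,d:e].reshape(-1,3); P=P[~np.isnan(P[:,0])]
    t=P[(P[:,2]>.022)&(P[:,2]<.045)]; print("tray",rect(t),len(t)); g=P[P[:,2]<.015]
    im=cv2.resize(c["img"][reg[n][0][0]:reg[n][0][1],reg[n][1][0]:reg[n][1][1]],None,fx=4,fy=4,interpolation=cv2.INTER_CUBIC)
    cv2.imwrite(f"pics/{n}_crop.png",im)
E
```

```text
tcp px {'scene': array([[347., -26.]]), 'top': array([[ 52., 317.]])}
scene (array([ 107,  108,  220, 3781, 1662,   79,  201,  593,  392,  290,  216,
         23,   26,   22,   20,   57,  128,    1,    0]), array([0.06 , 0.065, 0.07 , 0.075, 0.08 , 0.085, 0.09 , 0.095, 0.1  ,
       0.105, 0.11 , 0.115, 0.12 , 0.125, 0.13 , 0.135, 0.14 , 0.145,
       0.15 , 0.155]))
top (array([ 522. , -219.7]), array([180.5, 239.4]), 6.8) 5528
bar (array([ 517.1, -175.7]), array([59.2, 14.6]), 76.2) 188 [ 0.5175 -0.1764  0.1405]
collar (array([ 517.6, -175.5]), array([96.2, 97.2]), 53.3) 686
flange (array([ 517.2, -177.6]), array([64.5, 61. ]), 3.3) 397
button (array([ 527.6, -254.3]), array([22.9, 25. ]), 36.6) 108 [ 0.527  -0.2547  0.1109]
surround+offcut 322 [ 0.55386215 -0.26938643  0.09802443]
tray (array([506.8, 194.9]), array([180.4, 184. ]), 15.4) 771
top (array([  34,   39,   87, 1589, 1615,   41,   79,  259,  331,  151,  181,
         18,    6,    8,    7,   27,   77,    9,    0]), array([0.06 , 0.065, 0.07 , 0.075, 0.08 , 0.085, 0.09 , 0.095, 0.1  ,
       0.105, 0.11 , 0.115, 0.12 , 0.125, 0.13 , 0.135, 0.14 , 0.145,
       0.15 , 0.155]))
top (array([ 524.6, -220.2]), array([180.6, 242.2]), 6.7) 3247
bar (array([ 519. , -174.5]), array([59.2, 14. ]), 78.1) 116 [ 0.5183 -0.1748  0.1415]
collar (array([ 519.2, -175.1]), array([95.9, 96.1]), 73.8) 426
flange (array([ 520.6, -173.1]), array([67.4, 65.6]), 71.2) 271
button (array([ 527.8, -254.2]), array([22.4, 23.5]), 88.6) 63 [ 0.5282 -0.2539  0.1119]
surround+offcut 180 [ 0.55683846 -0.26886382  0.09843232]
tray (array([509.2, 196.2]), array([181.5, 181.4]), 15.4) 652
```

View pics/scene_crop.png

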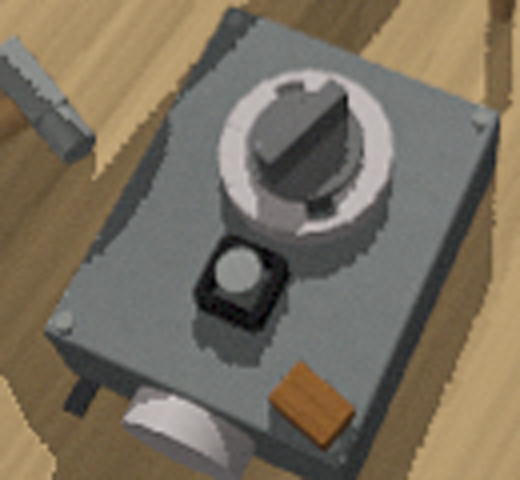

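The crop confirms it: the grey cap is in its collar at crop (305,130), the bar is at about 77° and the button at (238,270). The rim notches are visible at (290,88) and (320,208). Next I check the notch angle and IK, then go to the button.

```bash
cat >> h.py <<'E'
C=np.array([.5184,-.1753]); B=np.array([.5277,-.2543]); T=np.array([.508,.1955])
def R(a):
    a=np.radians(a); return np.array([[np.cos(a),np.sin(a),0],[np.sin(a),-np.cos(a),0],[0,0,-1]])
def P(xy,z): return np.array([xy[0],xy[1],z])
E
python3 - <<'E'
from h import *
import pickle
for n in("scene","top"):
    c=pickle.load(open(n+"0.pkl","rb"));  K=c["camera_from_world"]
    # brightness around rim ring at z=.101, r=36..46
    g=cv2.cvtColor(c["img"],cv2.COLOR_BGR2GRAY).astype(np.float32)
    out=[]
    for th in range(0,360,10):
        v=[]
        for rr in (.037,.040):
            u=proj(c,P(C+rr*np.array([np.cos(np.radians(th)),np.sin(np.radians(th))]),.101))[0]
            v.append(cv2.remap(g,np.float32([[u[0]]]),np.float32([[u[1]]]),1)[0,0])
        out.append((th,int(min(v))))
    print(n,out)
for a in (96.8,276.8):
    print("btn",a,r.inverse_kinematics(P(B,.25),R(a)))
for a0 in (76.8,256.8):
    for d in (0,50,90):
        print(a0,d,r.inverse_kinematics(P(C,.135),R(a0+d)))
print([ (a,r.inverse_kinematics(P(T,.1),R(a))) for a in (15.4,105.4,195.4,285.4)])
E
```

```text
scene [(0, 184), (10, 183), (20, 185), (30, 185), (40, 183), (50, 185), (60, 185), (70, 185), (80, 173), (90, 49), (100, 109), (110, 112), (120, 142), (130, 88), (140, 92), (150, 125), (160, 146), (170, 153), (180, 168), (190, 174), (200, 180), (210, 184), (220, 184), (230, 184), (240, 170), (250, 153), (260, 116), (270, 118), (280, 117), (290, 118), (300, 108), (310, 61), (320, 57), (330, 133), (340, 178), (350, 179)]
top [(0, 99), (10, 128), (20, 121), (30, 123), (40, 128), (50, 128), (60, 129), (70, 127), (80, 127), (90, 129), (100, 128), (110, 130), (120, 105), (130, 47), (140, 47), (150, 121), (160, 130), (170, 130), (180, 128), (190, 129), (200, 128), (210, 129), (220, 129), (230, 129), (240, 128), (250, 114), (260, 68), (270, 66), (280, 67), (290, 77), (300, 67), (310, 51), (320, 54), (330, 62), (340, 92), (350, 90)]
btn 96.8 [ -7.88040031  38.32882793  55.57164864  92.95422945 -33.75771811
  67.00848544  62.4048807 ]
btn 276.8 [ -11.34162016   42.45397349   64.99388119   93.04791164  -40.28890976
   71.08538751 -111.47649985]
76.8 0 [ -4.65982012  37.34937449  33.41898154 106
[... 360 characters left out ...]
6]
256.8 50 [-19.55275225  49.84601246  64.86146904 106.85163048 -52.91406278
  60.15329526 -75.43578296]
256.8 90 [ -5.34563879  37.6390439   34.60680782 106.45566363 -29.33941903
  45.06014752 -58.23806685]
[(15.4, array([-42.98997211,  39.9039088 ,  31.22173282, 108.47858866,
       -30.98711504,  40.23098354, -68.02129004])), (105.4, array([-31.31458698,  36.91169829,  12.30318898, 108.1123188 ,
       -12.49450188,  36.26568518,   4.10715065])), (195.4, array([-18.76963438,  36.52988351,  -7.03313398, 107.70504006,
         7.09181335,  36.18125725,  75.23448565])), (285.4, array([ -3.86691158,  39.60181808, -30.64567795, 107.22698732,
        29.53398272,  41.23566325, 143.91992957]))]
```

The notches are dark at about 135° and 315°, so the stop should come near 58° of turn. Joint 7 alone gives a pure rotation. Now pressing the button.

```bash
python3 - <<'E'
from h import *
r.move_pose(P(B,.26),R(96.8)); r.set_gripper(0)
s=readout.sense(); print(s["clock"],s["eef_pos"],s["wrist_force"],s["opening"],r.tip_reach)
t=r.tip_reach
r.move_straight(P(B,.120+t),v=.12)
s=readout.sense(); print(s["clock"],s["eef_pos"],s["wrist_force"])
c=cam("scene"); x,y=proj(c,P(B,.11))[0].astype(int)
im=c["img"][max(0,y-60):y+60,max(0,x-80):x+80]; cv2.imwrite("pics/btn.png",cv2.resize(im,None,fx=4,fy=4,interpolation=cv2.INTER_CUBIC))
E
```

```text
4.7667 [ 0.52769918 -0.25430311  0.25998605] [ 0.08668675 -0.33902748  0.36144664] 0.0007008181519759286 0.022
5.9 [ 0.5281062  -0.25479189  0.14281136] [ 0.41181318 -0.08051898 -0.78170377]
```

View pics/btn.png

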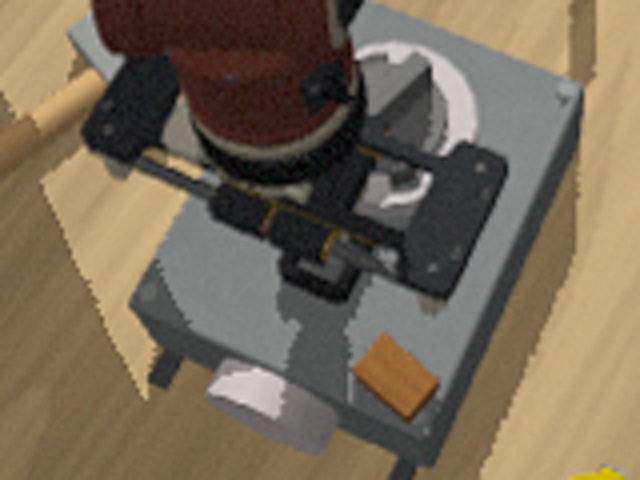

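The closed fingers are at crop (300,240), over the black surround at (320,275). That agrees with the measured position, so I press.

```bash
python3 - <<'E'
from h import *
f0=readout.sense()["wrist_force"][2]
hit=r.move_straight(P(B,.096+.022),v=.012,stop_force=11)
s=readout.sense(); print(hit,s["clock"],s["eef_pos"][2]-.022,s["wrist_force"]-[0,0,f0])
r.sleep(.3); s=readout.sense(); print(s["clock"],s["eef_pos"][2]-.022,s["wrist_force"])
E
```

```text
True 7.2417 0.10437944419105846 [0.36543977 0.98088854 4.00440439]
7.5417 0.10437703958297276 [-0.83427182  0.0962122   4.94540323]
```

```bash
python3 - <<'E'
from h import *
p=readout.sense()["eef_pos"]
hit=r.move_straight(P(B,p[2]-.004),v=.008,stop_force=9)
s=readout.sense(); print(hit,s["clock"],s["eef_pos"][2]-.022,s["wrist_force"])
r.sleep(.2)
r.move_straight(P(B,.20),v=.15); r.set_gripper(.07)
r.move_pose(P(C,.20),R(76.8))
c=cam("scene"); x,y=proj(c,P(B,.104))[0].astype(int); W=cloud(c)[y-8:y+9,x-8:x+9].reshape(-1,3)
W=W[np.linalg.norm(W[:,:2]-B,axis=1)<.009]; print("button z",len(W),np.nanmedian(W[:,2]))
s=readout.sense(); print(s["clock"],s["eef_pos"],s["wrist_force"],s["ft_torque"],s["joint_pos"])
E
```

```text
True 7.8167 0.10438604904373097 [-0.44327015  0.03600851  3.86919401]
button z 55 0.10310850319490639
10.35 [ 0.51853048 -0.17575403  0.20027706] [-0.03464689 -0.04201224  0.00477689] [-0.06800576  0.08127868  0.02264187] [-18.71415492  40.87811411  60.41215539 102.8920192  -40.53852249
  60.99709668  43.70318639]
```

The button is on its hard end: a second press gave no further travel, and depth reads it at 103 mm against 104 mm expected. Now I grip the bar.

```bash
python3 - <<'E'
from h import *
r.move_straight(P(C,.1375),v=.1,stop_force=8)
s=readout.sense(); print(s["clock"],s["eef_pos"],s["wrist_force"],s["ft_torque"])
r.set_gripper(0.0)
r.sleep(.2)
s=readout.sense(); print(s["clock"],s["eef_pos"],s["wrist_force"],s["ft_torque"],s["opening"],s["joint_pos"])
E
```

```text
11.125 [ 0.51862741 -0.17590269  0.13789963] [ 0.47798046 -0.41195905  0.1834642 ] [-0.07365912  0.04716709 -0.02496081]
12.2417 [ 0.51816553 -0.17519461  0.13744614] [-1.05867867  1.44919404  0.06565143] [0.06681615 0.25302904 0.03791107] 0.013830945227159356 [-16.19162261  44.91589806  55.9173562  106.6505292  -45.9612467
  54.43937654  47.9605972 ]
```

```bash
cat > turn.py <<'E'
from h import *
import sys
def turn(steps,lim=.15,flim=10):
    f0=readout.sense()
    for d in steps:
        q=readout.sense()["joint_pos"].copy() if not hasattr(turn,"q") else turn.q
        q[6]+=d; turn.q=q; r.movej(list(q)); s=readout.sense()
        m=np.mean([ (r.sleep(.02),readout.sense()["ft_torque"][2])[1] for _ in range(3)])
        a=np.degrees(np.arctan2(s["orientation"][1,0],s["orientation"][0,0]))
        print(round(s["clock"],2),"ang",a.round(2),"q7",q[6].round(2),"Mz",m.round(3),"F",s["wrist_force"].round(1),"M",s["ft_torque"].round(2),s["eef_pos"].round(4))
        if abs(m-f0["ft_torque"][2])>lim or np.linalg.norm(s["wrist_force"]-f0["wrist_force"])>flim: print("STOP"); break
E
python3 - <<'E'
from turn import *
turn([5,10,10,10,10])
E
```

```text
12.49 ang 81.68 q7 52.96 Mz -0.011 F [ 0.4 -0.4 -0.4] M [-0.06  0.06 -0.02] [ 0.5184 -0.1752  0.1375]
12.83 ang 91.56 q7 62.96 Mz -0.012 F [-0.  -0.3 -1. ] M [-0.12 -0.03 -0.01] [ 0.5183 -0.1751  0.1374]
13.18 ang 101.52 q7 72.96 Mz -0.023 F [-0.5  0.8  0.1] M [-0.08 -0.12  0.07] [ 0.5183 -0.1751  0.1374]
13.52 ang 111.5 q7 82.96 Mz -0.009 F [ 0.1  0.3 -0. ] M [-0.01 -0.04  0.03] [ 0.5182 -0.1751  0.1374]
13.86 ang 121.49 q7 92.96 Mz -0.033 F [0.2 0.3 0.1] M [-0.03  0.02  0.04] [ 0.5182 -0.1752  0.1375]
```

```bash
python3 - <<'E'
from turn import *
turn([3]*2+[1]*22,lim=.14)
E
```

```text
14.16 ang 124.35 q7 95.69 Mz -0.016 F [ 0.1 -0.  -0.9] M [-0.05 -0.   -0.01] [ 0.5182 -0.1752  0.1375]
14.46 ang 127.4 q7 98.69 Mz -0.025 F [ 0.4 -0.2 -0.6] M [-0.09  0.01  0.05] [ 0.5182 -0.1751  0.1375]
14.76 ang 128.49 q7 99.69 Mz -0.028 F [-0.8 -1.  -1. ] M [-0.13  0.01 -0.01] [ 0.5182 -0.1752  0.1374]
15.06 ang 129.52 q7 100.69 Mz -0.021 F [ 0.  -1.4 -0.8] M [-0.14  0.01  0.01] [ 0.5182 -0.1751  0.1375]
15.36 ang 130.53 q7 101.69 Mz -0.016 F [-0.2 -1.2 -1. ] M [-0.1  -0.02 -0.  ] [ 0.5182 -0.1751  0.1374]
15.66 ang 131.53 q7 102.69 Mz -0.005 F [ 0.3 -0.8 -0.1] M [-0.11  0.05  0.04] [ 0.5182 -0.1751  0.1374]
15.96 ang 132.53 q7 103.69 Mz 0.037 F [ 0.3 -0.6 -2. ] M [-0.07 -0.02 -0.01] [ 0.5182 -0.1751  0.1375]
16.26 ang 133.52 q7 104.69 Mz -0.021 F [ 0.1  0.3 -0.6] M [-0.04  0.04 -0.01] [ 0.5182 -0.1751  0.1375]
16.56 ang 134.53 q7 105.69 Mz -0.001 F [ 0.5 -1.  -0.2] M [-0.09  0.01  0.01] [ 0.5182 -0.1751  0.1374]
16.86 ang 135.52 q7 106.69 Mz -0.009 F [-0.2  0.4 -0.6] M [-0.16  0.06 -0.04] [ 0.5181 -0.1752  0.1375]
17.16 ang 136.5 q7 107.69 Mz -0.042 F [-1.2 -1.5 -0.4] M [-0.37  0.25 -0.08] [ 0.5179 -0.1756  0.1375]
17.46 ang 137.47 q7 108.69 Mz -0.214 F [-1.4 -1.6 -1.4] M [-0.51  0.29 -0.23] [ 0.5179 -0.1756  0.1375]
STOP
```

The stop shows at about 136.7°, a turn of roughly 60°. Mz is −0.21 Nm, about 0.8° into the springs and inside the window. Lifting gently.

```bash
python3 - <<'E'
from h import *
p=readout.sense()["eef_pos"]
hit=r.move_straight(p+[0,0,.006],v=.015,stop_force=9)
s=readout.sense(); print(hit,s["clock"],s["eef_pos"],s["wrist_force"],s["ft_torque"],s["opening"])
if not hit:
    hit=r.move_straight(p+[0,0,.03],v=.03,stop_force=9)
    s=readout.sense(); print(hit,s["clock"],s["eef_pos"],s["wrist_force"],s["ft_torque"],s["opening"])
E
```

```text
False 18.0583 [ 0.51749278 -0.17522606  0.14348238] [-1.80590639 -1.81092121 -2.56665609] [-0.31729513  0.67586676 -0.17134687] 0.013811237162286327
False 19.0083 [ 0.51790603 -0.17539356  0.16735111] [ 0.22071311  0.06295004 -1.21948005] [-0.05582331 -0.01135963  0.00832631] 0.013586820177140824
```

```bash
python3 - <<'E'
from h import *
r.move_straight(P(C,.29),v=.15)
r.move_pose(P(T,.29),R(105.4))
r.move_straight(P(T,.13),v=.15)
s=readout.sense(); print(s["clock"],s["eef_pos"],s["wrist_force"],s["opening"])
c=cam("scene"); W=cloud(c); d=np.linalg.norm(W[...,:2]-T,axis=2); f=W[(d<.075)&(W[...,2]<.02)]
print("floor z",np.nanmedian(f[:,2]),len(f))
m=proj(c,P(T,.08))[0].astype(int); x,y=m
im=c["img"][max(0,y-70):y+70,max(0,x-90):x+90]; cv2.imwrite("pics/tray.png",cv2.resize(im,None,fx=4,fy=4,interpolation=cv2.INTER_CUBIC))
E
```

```text
22.575 [0.5087452  0.19539066 0.13089007] [ 0.10219305  1.01669728 -2.20613444] 0.013948853162900048
floor z 0.007326051165053582 1455
```

View pics/tray.png

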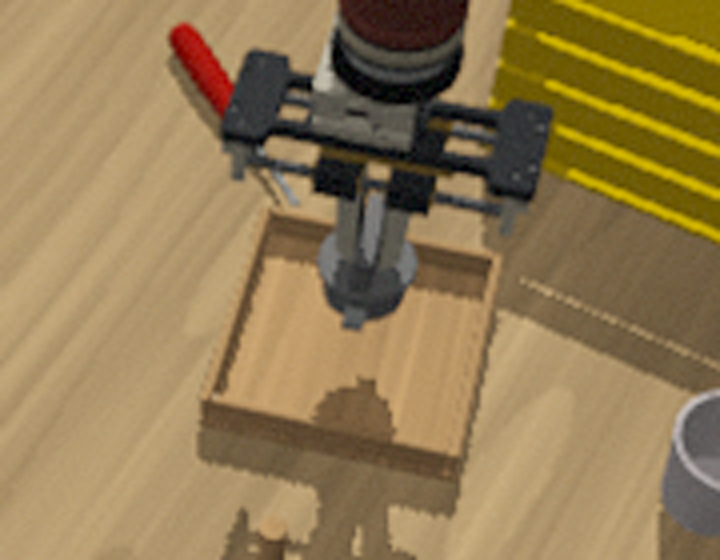

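The cap is held upright, bar up, at crop (365,280) over the tray. Lowering onto the floor (about 7 mm high).

```bash
python3 - <<'E'
from h import *
r.move_straight(P(T,.074),v=.08,stop_force=8)
hit=r.move_straight(P(T,.059),v=.01,stop_force=4)
s=readout.sense(); print(hit,s["clock"],s["eef_pos"],s["wrist_force"])
r.set_gripper(.05); r.sleep(.2)
r.move_straight(P(T,.22),v=.12); r.move_pose(P([.5,-.02],.3),R(105.4))
c=cam("scene"); W=cloud(c); d=np.linalg.norm(W[...,:2]-T,axis=2); 
b=W[(d<.06)&(W[...,2]>.05)]; print("bar",len(b),np.nanmean(b,0),np.nanpercentile(b[:,2],[5,50,95]))
fl=W[(d<.06)&(abs(W[...,2]-.037)<.006)]; print("flange z",len(fl),np.nanmedian(fl,0))
s=readout.sense(); print(s["clock"],s["eef_pos"],s["wrist_force"])
cv2.imwrite("pics/end.png",c["img"])
E
```

```text
True 24.375 [0.50797004 0.19547613 0.0654148 ] [-0.18630152 -0.10580171  4.28739318]
bar 84 [0.51285027 0.18259794 0.06587107] [0.05423352 0.06840393 0.07156734]
flange z 260 [0.5154877  0.18887584 0.0371454 ]
27.7667 [ 0.50024685 -0.01731846  0.29880792] [-0.34770125  0.46523225 -0.67517242]
```

View pics/end.png

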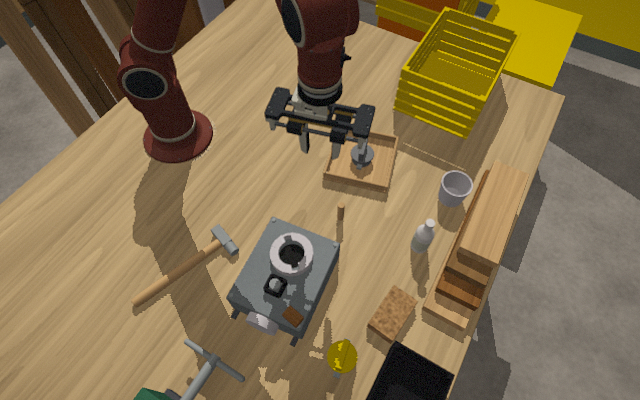

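The collar is empty at (291,253) and the cap stands in the tray at (361,155). Its flange is at 37 mm, which is floor plus 30 mm. The bystanders are where they were and the gripper is clear, so I hand in.

```bash
python3 -c "
from cell import r
print(r.job_done())"
```

```text
the job is handed in; nothing more can be done
None
```

The grey cap is off the port and standing in the wooden tray, bar up and let go. I handed the job in at about 28 s on the clock; no verdict was reported.

- **Button:** I pressed it onto its hard end, stopping at a rise of about 11 N. A second press gave no further travel. The fingertips stopped at 104.4 mm and depth read 103 mm, against 104 mm expected.
- **Turn:** I turned the cap anticlockwise until the moment rose to 0.21 Nm, at about 60°. That is roughly 0.8° into the springs and agrees with the notches seen at about 135°.
- **Lift:** It came straight off with about 2 N on the wrist.
- **Set-down:** I lowered it until the floor took about 4 N, then let go and moved clear.

In the last picture the collar is empty and the bystanders look unmoved by eye. The flange reads 37 mm, which is the 7 mm floor plus 30 mm, so the cap is standing upright. The gripper partly hid the bar in that view, so I did not measure the cap's position in the tray exactly. It was released within about 1 mm of the measured tray centre. No check failed.

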